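# Refit the selector knob on a tube shaker and hold it down for a short mix

### The arm

A 7-joint arm with a two-finger parallel gripper is mounted at the origin on the work surface. World frame = base frame: x ahead of the robot, y to its left, z up, the work surface at z = 0. Lengths are in m, angles in rad, forces in N, time in s.
With the tool pointing down it reaches from about 0.425 to 0.975 m from the base axis. Payload 16.7 kg.
Tool frame: the origin (TCP) lies on the mounting face of the last link; the fingertips stand 173 mm ahead of it and the grasp point (between the pads) lies 155 mm ahead of it; x points along the fingers, y is the direction in which the jaws open and shut, and the axes are right-handed (so a half turn about x gives the same grasp; the last joint's range is limited). The gripper opens to 85 mm and grips with 20 to 120 N. Pads are 22 mm wide; open, the fingers measure 114 mm over their backs; the gripper's body (76 mm by 85 mm) begins 54 mm behind the grasp point. The pads swing forward as they close: fully open they stand 13 mm farther back than shut.
Start: joints at [-1.48, 0.426, 0.074, 1.606, -0.034, 1.111, -0.067], TCP at [0.16, 0.656, 0.405] pointing down, gripper open.
Joint ranges: [-2.85, 2.85], [-0.5, 2.14], [-1.23, 1.37], [0.21, 2.46], [-1.02, 4.16], [0.16, 2.05], [-2.73, 2.73]. Speed limits (rad/s): [1.89, 1.89, 2.39, 2.39, 3.01, 3.01, 3.01].

### API

Orientations are given as [roll, pitch, yaw] about the fixed x, y, z axes, in that order (R = Rz(yaw) Ry(pitch) Rx(roll)).
In Python, from cell import r gives the robot as it stands.
- The arm moves only by the tool carry_out, never from a script. Its argument "plan" is a list of rows, each an object with "delta_pos": the shift along the world's x, y, z in mm, a list of three; "spin": the turn about the world's z in rad; "jaw": the closure in counts, from 0 (fully open) to 255 (shut). In form: [{"delta_pos": [x, y, z], "spin": spin, "jaw": jaw}, ...]. A call has 1 to 20 rows; each row is the pose to reach, as a shift and turn from the pose commanded when the call began; what a row does not reach only later rows make up. A row lasts 1/10 s, in which the tool goes at most 50 mm and 8.59 degrees, less where a joint would pass 70% of its speed; a pose out of reach is approached as far as the arm can. A call with a gripper value outside its range is refused whole. The fingers move at their own pace and stop on an object; "force" is the grip in N (left out, the last holds). Time passes only in rows, so rows that repeat a pose let the fingers close. It gives the time, the measured TCP pose, the force and the opening at its end, in the units of the state.
- r.observe(): the state, without advancing time (a new reading comes with each control period).
- r.read_camera(name): name is "side" or "top" or "wrist"; returns a dict with "frame" (384x512x3 uint8, red, green, blue), "range_z" (384x512 float32, m along the optical axis (not along the pixel's ray), 0 where there is no reading), "K" (3x3 intrinsics, pixels), "pose" (4x4, takes a point from camera to world coordinates); the wrist camera has in their place "hand_eye" (4x4, takes a point from camera to tool coordinates, whose origin is the TCP and whose axes are the tool frame's). Camera axes: x right, y down, z forward; pixel columns grow to the right and rows downward; lengths in m; the calibration is good to about 2 mm. A picture is of the moment at which its call begins: read the wrist's pose just before it.
- r.finish_job(): hands the job in, once; it reports no verdict.
Trained networks look in a picture, given as the dict that the camera call returned (one of the last four; its "shot" number tells which), for a name from the list of things; names that differ only in an ending like _2 or _b are one class to them, and where a whole thing is asked for, a point or a joint stands for the part that bears it (a point fixed in the world has none). Each returns a list of dicts, best first, with "p" (0 to 1); they miss things now and then, are a little off and sometimes report something else, mostly with a low value. They report only what shows in the picture. A call takes as long as a camera call. They do not tell look-alikes from the thing itself.
- r.spot_in(picture, target): "point" ([column, row] in pixels, amid what is visible of it).
- r.mark_of(picture, target): "point" ([column, row] in pixels: a listed point, or the origin of a listed thing).
The state is a dict: "clock": time; "q": joint angles; "qvel": joint speeds; "tau": joint torques, N m; "tcp_pos": TCP position; "eef_rot": TCP orientation; "contact_force": force on the tool from outside, world axes, zero at the start; "wrist_torque": the same for the moment, N m; "gripper_width": finger opening in m.
Only numpy, scipy, OpenCV 4.12 (cv2) and the standard library are available. Lean on these libraries where they do the work, as an engineer would, in place of code of your own. Each camera call takes 0.05 s, during which the arm holds its last target. There are 200 camera calls.

### The job

Give the tubes on the bench shaker a short mix: first turn the speed dial back so that its pointer stands at the one long stroke of its scale. Then pick up the selector knob that has come off, turn it until the flat in its bore matches the flat of the bare D-shaft beside the dial, push it fully home on the shaft, and press it right down against its spring; finish the program with the knob still held pressed down, because the shaker mixes only while it is held. Do not disturb the jar, the tube rack or the pipette.

Things in the scene. Friction and masses are not known exactly. Their poses are not given: they have to be found in the camera images.
- shaker: Fixed white bench shaker, 300 mm deep, 260 wide. Origin: centre of its underside, on the bench; x points from its front to its back, y to its left. Grey control deck along the front, top at 70 mm: speed dial at x -95, y +62 mm, bare selector shaft at x -95, y -62 mm. From x -20 mm back, the shaking platform (top 94 mm) carries a tube block, 130 mm high.
- speed_dial (a joint): Angle of the speed dial in rad, clockwise from above positive; 0 = pointer straight to the shaker's back (+x). The long stroke of the scale stands at -0.4; the other strokes are short, 0.4 rad apart from -2.4 to 2.4, where the stops are. Friction about 0.04 N m: it stays where it is left. It starts clockwise of the long stroke.
- dial_grip (a point): Point on the speed dial's axis, 99 mm above the bench, turning with it: x points along the bar grip to the pointer end (white line), z up. The black bar grip is 38 mm long (x), 13 mm thick (y), and rises from 77 to 107 mm above the bench out of a round skirt 42 mm across.
- index_mark (a point): Inner end of the long white stroke (20 mm long, 3 mm wide) of the dial's scale, on the deck, 26.5 mm from the dial's axis.
- knob: Loose selector knob: black, round, ribbed, 32 mm across, 30 high, 30 g, standing on the bench, bore down. Origin: centre of its underside; z up; the white pointer line on its top and side lies on its +x side. D-shaped blind bore from below: 14 mm deep, 11.2 across, its flat on the +x side (under the pointer), 3.1 mm from the axis; 3 mm lead-in. Grip its upper 16 mm.
- shaft_tip (a point): Centre of the top end of the bare upright steel D-shaft, 92 mm above the bench, 22 above the deck. Turns with the shaft (0.04 N m friction): x points square out of its flat; knob and shaft match when their x axes agree within 8 degrees. 10 mm across, flat 2.5 mm from the axis, end tapered over 2 mm. Fully home, the end meets the bore's end, and the knob's underside is 14 mm below this point.
- plunger (a joint): How far the shaft is pressed down against its spring, in m: 0 free, 0.004 at its stop. The spring pushes back with 4 N at the start and 9 N at the stop. Held down means more than 0.0025.
- jar: Amber glass jar with a white cap, 64 mm across, 85 mm high; origin at the centre of its underside. Leave it alone.
- tube_rack: White rack of blue-capped tubes, 60 x 150 mm, 86 mm high; origin at the centre of its underside, 150 mm along its y axis. Leave it alone.
- pipette: Navy and white pipette lying on the bench, about 250 mm long along its x axis, 30 mm wide, 25 mm high; origin near its middle, on the bench. Leave it alone.
There are look-alikes about, which are no part of the job. What is meant by the knob is not blue or green, and is the smaller of those in its own colour.

How it is judged:
On the way, in this order (a step that is already met when the one before it is completed fails the run):
1. the speed dial's pointer stands at the long stroke (value of joint speed_dial between -0.54 and -0.26 rad and velocity of joint speed_dial between -0.1 and 0.1 rad/s), for 0.3 s.
2. the knob is fully home on the D-shaft, flat to flat (z of knob in the frame of shaft_tip below -0.012 m and horizontal distance between knob and shaft_tip below 0.003 m and angle between the z axis of knob and the z axis of shaft_tip, either way round below 0.12 rad and angle between the x axis of knob and the x axis of shaft_tip, either way round below 0.3 rad), for 0.2 s.
At the end, for the whole second after the job is handed in: Dial within 0.14 rad of the long stroke (-0.4); knob on the shaft, underside at least 12 mm below the shaft's end (home: 14), axis within 3 mm and 0.12 rad, flat within 0.3 rad; shaft pressed more than 2.5 mm; the fingers bear on the knob with over 2 N; all through the last second (all of step 2 and value of joint speed_dial between -0.54 and -0.26 rad and value of joint plunger above 0.0025 m and contact force between the fingers and knob above 2 N); the arm keeps its last pose, push and grip.
It fails at once if the jar was moved more than 30 mm (distance of jar from where it was at the start of the episode above 0.03 m).
It fails at once if the tube rack was moved more than 30 mm (distance of tube_rack from where it was at the start of the episode above 0.03 m).
It fails at once if the pipette was moved more than 30 mm (distance of pipette from where it was at the start of the episode above 0.03 m).
It also fails if it takes over 64 s, if anything falls off the work surface, if the arm or the gripper's body presses on something with over 40 N, if the wrist force passes 120 N, or if a joint passes its speed limit or range.

## Working session

There is one attempt and no reset: what is moved stays moved. The work goes in short steps, Python scripts to look and compute and a tool call to move; the robot and the scene stay as the last step left them, time stands still between calls to the robot, and variables do not carry over. Pictures are saved under pics/ and viewed, about 8 in all and at most 12, crops included, and the job is handed in when it is done.

Besides the shell and the picture viewer there is one more tool, called after ">>>" in YAML: its name, and indented under it one key for each argument. carry_out: Moves the arm, as the interface text tells. Its arguments: {"type":"object","properties":{"plan":{"type":"array","items":{"type":"object","properties":{"delta_pos":{"type":"array","items":{"type":"number"}},"spin":{"type":"number"},"jaw":{"type":"number"}}}},"force":{"type":"number"}},"required":["plan"]}

```bash
mkdir -p pics; ls
cat > h.py <<'E'
import numpy as np, cv2
from scipy.spatial.transform import Rotation as R
from cell import r
def pose(p,s=None):
    if 'pose' in p: return np.array(p['pose'])
    T=np.eye(4);T[:3,:3]=R.from_euler('xyz',s['eef_rot']).as_matrix();T[:3,3]=s['tcp_pos']
    return T@np.array(p['hand_eye'])
def ray(p,uv,T,z=None):
    "pixel -> world, on plane z, or by depth if z None"
    K=p['K'];d=np.array([(uv[0]-K[0][2])/K[0][0],(uv[1]-K[1][2])/K[1][1],1.])
    if z is None:
        u,v=int(round(uv[0])),int(round(uv[1]));k=p['range_z'][max(v-1,0):v+2,max(u-1,0):u+2]
        k=k[k>0]; d=d*(np.median(k) if k.size else np.nan); return T[:3,:3]@d+T[:3,3]
    w=T[:3,:3]@d; return T[:3,3]+w*(z-T[2,3])/w[2]
def proj(p,X,T):
    c=T[:3,:3].T@(np.asarray(X)-T[:3,3]); q=np.array(p['K'])@c; return q[:2]/q[2]
def save(p,n): cv2.imwrite('pics/'+n+'.png',np.ascontiguousarray(p['frame'][:,:,::-1]))
E
python3 - <<'E'
from h import *
print(r.observe())
for n in ['top','side','wrist']:
    s=r.observe();p=r.read_camera(n);T=pose(p,s);save(p,n+'0');print(n,T.round(3).tolist(),np.array(p['K']).round(1).tolist())
    for t in ['shaker','speed_dial','dial_grip','index_mark','knob','shaft_tip','jar','tube_rack','pipette']:
        for f in ('spot_in','mark_of'):
            try:
                for d in getattr(r,f)(p,t)[:4]: print(t,f,np.round(d['point'],1),round(d['p'],2),ray(p,d['point'],T).round(3))
            except Exception as e: print(t,f,'ERR',e)
a=cv2.imread('pics/top0.png');
E
```

```text
pics
{'clock': 0.0, 'q': array([-1.4804923 ,  0.4267138 ,  0.07382909,  1.60661377, -0.0340848 ,
        1.11080932, -0.06708181]), 'qvel': array([-0.00011809, -0.00036643,  0.00163485,  0.00021757, -0.00170951,
       -0.00054473,  0.00089303]), 'tau': array([ 1.06204552e-03, -9.49816990e+01,  3.76165733e+00, -4.63545978e+01,
        1.93491555e-02,  9.59295896e-03, -4.46052155e-06]), 'tcp_pos': array([0.16027845, 0.65549737, 0.40401897]), 'eef_rot': array([-1.49424737,  1.56951068, -1.73403848]), 'contact_force': array([ 0.00869804,  0.38746126, -0.51616646]), 'wrist_torque': array([0.01361389, 0.04524996, 0.01054838]), 'gripper_width': 0.08523511480854844}
top [[0.011, -0.984, 0.177, 0.352], [-1.0, -0.014, -0.015, -0.012], [0.018, -0.177, -0.984, 1.191], [0.0, 0.0, 0.0, 1.0]] [[424.1, 0.0, 255.0], [0.0, 424.1, 188.0], [0.0, 0.0, 1.0]]
shaker spot_in [253.4 146.3] 0.86 [ 0.663 -0.023  0.093]
shaker mark_of [251.8 151.3] 0.78 [ 0.656 -0.019  0.068]
speed_dial spot_in [256.2 146.5] 0.67 [ 0.663 -0.031  0.093]
speed_dial spot_in [234.2 179.8] 0.61 [0.573 0.027 0.085]
speed_dial mark_o
[... 2252 characters left out ...]
[0.459 0.259 0.02 ]
jar mark_of [296.3 167.6] 0.51 [0.701 0.29  0.029]
tube_rack spot_in [295.2 159.1] 0.88 [0.695 0.307 0.057]
tube_rack mark_of [233.5 172.1] 0.65 [0.462 0.264 0.013]
tube_rack mark_of [295.6 167.3] 0.61 [0.698 0.286 0.033]
pipette spot_in [282.2 292.7] 0.82 [ 0.677 -0.354  0.02 ]
pipette mark_of [289.3 298.9] 0.92 [ 0.696 -0.352 -0.002]
wrist [[0.237, 0.933, 0.272, 0.091], [0.971, -0.228, -0.066, 0.672], [0.001, 0.28, -0.96, 0.374], [0.0, 0.0, 0.0, 1.0]] [[306.5, 0.0, 255.0], [0.0, 306.5, 192.1], [0.0, 0.0, 1.0]]
speed_dial spot_in [ 71.9 382.2] 0.52 [0.422 0.304 0.006]
speed_dial mark_of ERR it knows: dial_grip, index_mark, jar, knob, pipette, shaft_tip, shaker, tube_rack
```

Run:
```python
import cv2,numpy as np
a=cv2.imread('pics/top0.png')[120:265,200:420];b=cv2.imread('pics/side0.png')[170:330,150:320]
a=cv2.resize(a,(440,290),interpolation=3)
cv2.imwrite('pics/c1.png',cv2.resize(cv2.imread('pics/top0.png')[120:265,200:420],(800,527),interpolation=2))
cv2.imwrite('pics/c2.png',cv2.resize(b,(637,600),interpolation=2))
```

```text
(no output)
```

View pics/c1.png

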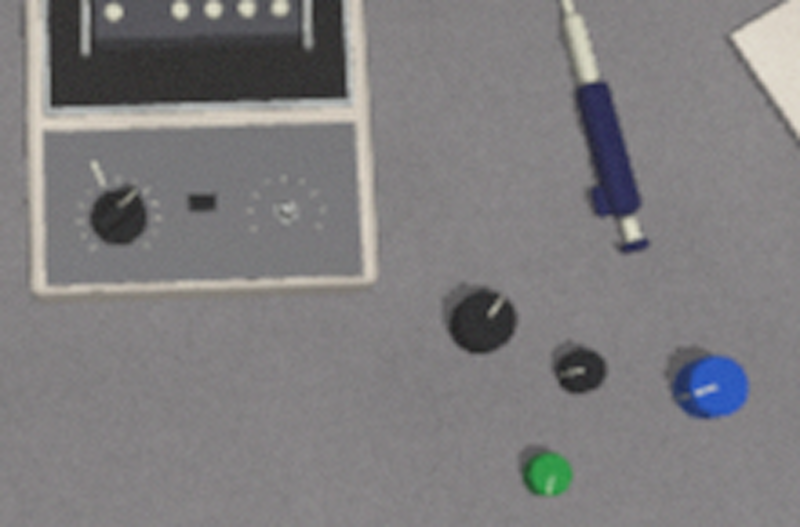

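View pics/c2.png

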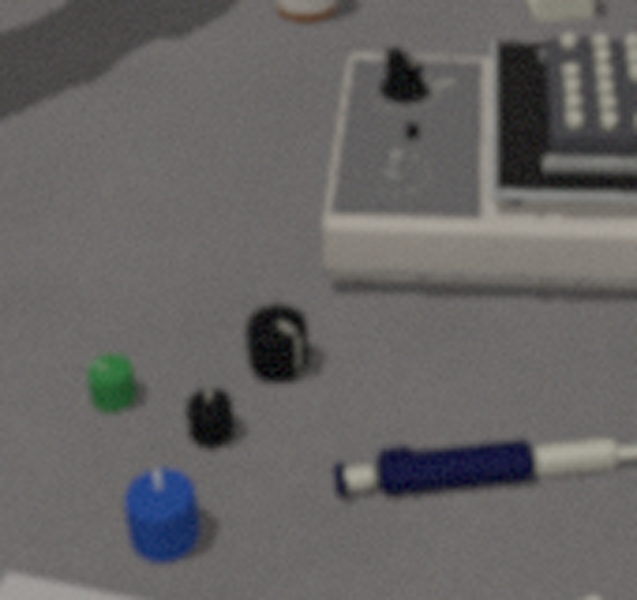

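Run:
```python
from h import *
s=r.observe();M=R.from_euler('xyz',s['eef_rot']).as_matrix();print(M.round(3));p=r.read_camera('wrist');print(np.array(p['hand_eye']).round(3))
```

```text
[[-0.     0.238  0.971]
 [-0.     0.971 -0.238]
 [-1.    -0.    -0.   ]]
[[-0.001 -0.28   0.96   0.031]
 [ 1.     0.     0.001 -0.   ]
 [-0.     0.96   0.28  -0.071]
 [ 0.     0.     0.     1.   ]]
```

>>> carry_out:
  plan:
    - {"delta_pos": [415, -670, 0], "spin": -0.55, "jaw": 0}
    - {"delta_pos": [415, -670, 0], "spin": -0.55, "jaw": 0}
    - {"delta_pos": [415, -670, 0], "spin": -0.55, "jaw": 0}
    - {"delta_pos": [415, -670, 0], "spin": -0.55, "jaw": 0}
    - {"delta_pos": [415, -670, 0], "spin": -0.55, "jaw": 0}
    - {"delta_pos": [415, -670, 0], "spin": -0.55, "jaw": 0}
    - {"delta_pos": [415, -670, 0], "spin": -0.55, "jaw": 0}
    - {"delta_pos": [415, -670, 0], "spin": -0.55, "jaw": 0}
    - {"delta_pos": [415, -670, 0], "spin": -0.55, "jaw": 0}
    - {"delta_pos": [415, -670, 0], "spin": -0.55, "jaw": 0}
    - {"delta_pos": [415, -670, 0], "spin": -0.55, "jaw": 0}
    - {"delta_pos": [415, -670, 0], "spin": -0.55, "jaw": 0}
    - {"delta_pos": [415, -670, 0], "spin": -0.55, "jaw": 0}
    - {"delta_pos": [415, -670, 0], "spin": -0.55, "jaw": 0}
    - {"delta_pos": [415, -670, 0], "spin": -0.55, "jaw": 0}
    - {"delta_pos": [415, -670, 0], "spin": -0.55, "jaw": 0}
    - {"delta_pos": [415, -670, 0], "spin": -0.55, "jaw": 0}
    - {"delta_pos": [415, -670, 0], "spin": -0.55, "jaw": 0}
    - {"delta_pos": [415, -670, 0], "spin": -0.55, "jaw": 0}
    - {"delta_pos": [415, -670, 0], "spin": -0.55, "jaw": 0}
  force: 60

```text
clock: 4.75
tcp_pos: [0.575, -0.0131, 0.4048]
eef_rot: [2.485, 1.57, 1.697]
contact_force: [-0.1, -0.3, -0.1]
gripper_width: 0.0855
```

Run:
```python
from h import *
s=r.observe();p=r.read_camera('wrist');T=pose(p,s);save(p,'w1');np.savez('w1.npz',f=p['frame'],z=p['range_z'],K=p['K'],T=T)
M=R.from_euler('xyz',s['eef_rot']).as_matrix();print(s['tcp_pos'],M[:,1],s['q'].round(2))
for t in ['dial_grip','index_mark','shaft_tip','knob']:
    for d in r.mark_of(p,t)[:3]: print(t,np.round(d['point'],1),round(d['p'],2),ray(p,d['point'],T).round(3),ray(p,d['point'],T,{'dial_grip':.099,'index_mark':.07,'shaft_tip':.092,'knob':0}[t]).round(4))
f=p['frame'];cv2.imwrite('pics/w1b.png',cv2.resize(f[:,:,::-1],(800,600),interpolation=2))
```

```text
[ 0.575018   -0.01311471  0.40476377] [7.08929154e-01 7.05279592e-01 3.89070740e-04] [-0.59  0.3   0.62  1.86 -0.2   1.04  0.89]
dial_grip [290.8 149.6] 0.94 [0.575 0.031 0.107] [0.5763 0.0313 0.099 ]
index_mark [310.9 156.8] 0.95 [0.601 0.04  0.07 ] [0.6012 0.0399 0.07  ]
shaft_tip [203.6 239.7] 0.54 [ 0.582 -0.093  0.091] [ 0.5815 -0.0925  0.092 ]
knob [ 42.3 268.8] 0.96 [ 0.475 -0.308  0.015] [ 0.4727 -0.3227  0.    ]
knob [ 93.8 250.2] 0.6 [ 0.507 -0.226  0.032] [ 0.5057 -0.2502  0.    ]
knob [  5.2 218.9] 0.56 [ 0.402 -0.281  0.016] [ 0.397 -0.295  0.   ]
```

View pics/w1b.png

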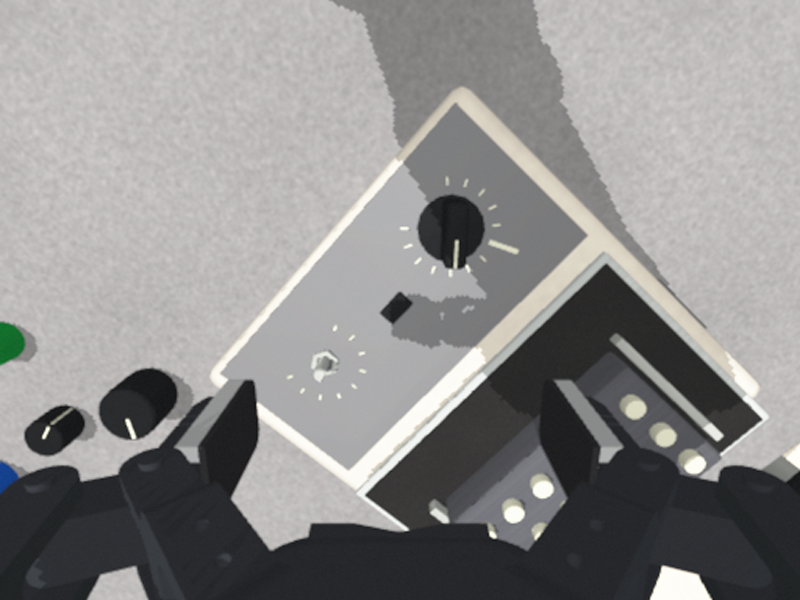

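Run:
```python
from h import *
d=np.load('w1.npz');p={'K':d['K'],'range_z':d['z']};T=d['T'];f=d['f'][:,:,::-1]
c=[cv2.resize(f[y-20:y+20,x-20:x+20],(400,400),interpolation=2) for x,y in [(290,152),(206,234)]]
cv2.imwrite('pics/c3.png',np.hstack(c))
# white line on dial
g=f.min(2); m=(g[140:175,278:303]>140).astype(np.uint8); n,l,st,ce=cv2.connectedComponentsWithStats(m)
for i in range(1,n): print(st[i]+np.array([278,140,0,0,0]))
A=ray(p,(291,148),T,.107);B=ray(p,(456*.64,266*.64),T,.107);print(A,B,np.arctan2(*(B-A)[[1,0]]))
z=d['z'];ys,xs=np.where(z[130:180,265:320]>0);P=np.array([ray(p,(x+265,y+130),T) for y,x in zip(ys,xs)]);Q=P[P[:,2]>.1];Q=Q[Q[:,2]<.115]
print(len(Q),Q.mean(0),cv2.minAreaRect(Q[:,:2].astype(np.float32)*1000))
u,s,v=np.linalg.svd(Q[:,:2]-Q[:,:2].mean(0));print(v[0],np.arctan2(v[0][1],v[0][0]))
```

```text
[278 154  24  21 146]
[0.57395022 0.03251792 0.107     ] [0.5888661  0.01950744 0.107     ] -0.7172745700236888
628 [0.57575876 0.03076294 0.10620373] ((576.6598510742188, 30.43646240234375), (12.917938232421875, 37.52699661254883), 43.806541442871094)
[ 0.68949062 -0.72429461] -0.8100107865612451
```

View pics/c3.png

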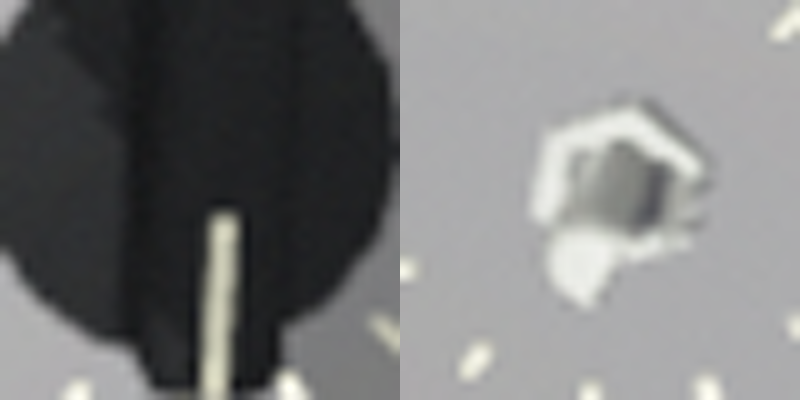

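Run:
```python
from h import *
d=np.load('w1.npz');p={'K':d['K'],'range_z':d['z']};T=d['T']
f=lambda a,b,z:(lambda A,B:(A.round(4),B.round(4),np.arctan2(*(B-A)[[1,0]])))(ray(p,np.array(a)*.64,T,z),ray(p,np.array(b)*.64,T,z))
print('stroke',f((489,243),(518,252),.07))
z=d['z'];v,u=np.where(z>0);K=d['K'];c=np.stack([(u-K[0,2])/K[0,0],(v-K[1,2])/K[1,1],np.ones(len(u))],1)*z[v,u][:,None];W=c@T[:3,:3].T+T[:3,3]
# front & right rim of the shaker from depth: deck points
Q=W[(abs(W[:,2]-.071)<.006)&(W[:,0]<.62)&(W[:,0]>.5)]
ys=np.arange(-.12,.08,.01);e=[(y,Q[abs(Q[:,1]-y)<.004][:,0].min()) for y in ys if (abs(Q[:,1]-y)<.004).sum()>20]
e=np.array(e);k=np.polyfit(e[:,0],e[:,1],1);print('front edge',e.round(4).tolist(),'yaw',-k[0])
```

```text
stroke (array([0.6017, 0.0422, 0.07  ]), array([0.6192, 0.0515, 0.07  ]), np.float64(0.484841116953567))
front edge [[-0.12, 0.5299], [-0.11, 0.5299], [-0.1, 0.5287], [-0.09, 0.5282], [-0.08, 0.5283], [-0.07, 0.5278], [-0.06, 0.5273], [-0.05, 0.5262], [-0.04, 0.5263], [-0.03, 0.5258], [-0.02, 0.5253], [-0.01, 0.5248], [-0.0, 0.5237], [0.01, 0.5239], [0.02, 0.5229], [0.03, 0.523], [0.04, 0.5221], [0.05, 0.5216], [0.06, 0.5211], [0.07, 0.5207]] yaw 0.04931331119648409
```

>>> carry_out:
  plan:
    - {"delta_pos": [1, 44, 0], "spin": -0.02, "jaw": 0}
    - {"delta_pos": [1, 44, -50], "spin": -0.02, "jaw": 0}
    - {"delta_pos": [1, 44, -100], "spin": -0.02, "jaw": 0}
    - {"delta_pos": [1, 44, -125], "spin": -0.02, "jaw": 0}
    - {"delta_pos": [1, 44, -149], "spin": -0.02, "jaw": 0}
    - {"delta_pos": [1, 44, -149], "spin": -0.02, "jaw": 0}
    - {"delta_pos": [1, 44, -149], "spin": -0.02, "jaw": 235}
    - {"delta_pos": [1, 44, -149], "spin": -0.02, "jaw": 235}
    - {"delta_pos": [1, 44, -149], "spin": -0.02, "jaw": 235}
    - {"delta_pos": [1, 44, -149], "spin": -0.02, "jaw": 235}
    - {"delta_pos": [1, 44, -149], "spin": -0.02, "jaw": 235}
    - {"delta_pos": [1, 44, -149], "spin": -0.02, "jaw": 235}
    - {"delta_pos": [1, 44, -149], "spin": -0.02, "jaw": 235}
    - {"delta_pos": [1, 44, -149], "spin": -0.02, "jaw": 235}
  force: 30

```text
clock: 6.4
tcp_pos: [0.5769, 0.0302, 0.2565]
eef_rot: [1.281, 1.569, 0.472]
contact_force: [1.4, 3.3, 6.7]
gripper_width: 0.0124
```

>>> carry_out:
  plan:
    - {"delta_pos": [0, 0, 0], "spin": 0.13, "jaw": 235}
    - {"delta_pos": [0, 0, 0], "spin": 0.26, "jaw": 235}
    - {"delta_pos": [0, 0, 0], "spin": 0.39, "jaw": 235}
    - {"delta_pos": [0, 0, 0], "spin": 0.52, "jaw": 235}
    - {"delta_pos": [0, 0, 0], "spin": 0.65, "jaw": 235}
    - {"delta_pos": [0, 0, 0], "spin": 0.78, "jaw": 235}
    - {"delta_pos": [0, 0, 0], "spin": 0.91, "jaw": 235}
    - {"delta_pos": [0, 0, 0], "spin": 1.04, "jaw": 235}
    - {"delta_pos": [0, 0, 0], "spin": 1.15, "jaw": 235}
    - {"delta_pos": [0, 0, 0], "spin": 1.22, "jaw": 235}
    - {"delta_pos": [0, 0, 0], "spin": 1.257, "jaw": 235}
    - {"delta_pos": [0, 0, 0], "spin": 1.257, "jaw": 235}
    - {"delta_pos": [0, 0, 0], "spin": 1.257, "jaw": 235}
    - {"delta_pos": [0, 0, 0], "spin": 1.257, "jaw": 235}
    - {"delta_pos": [0, 0, 0], "spin": 1.257, "jaw": 235}

```text
clock: 7.9
tcp_pos: [0.5772, 0.0315, 0.2565]
eef_rot: [0.198, 1.567, 0.647]
contact_force: [3.9, 9.5, 2.5]
gripper_width: 0.0123
```

>>> carry_out:
  plan:
    - {"delta_pos": [0, 0, 0], "spin": 0, "jaw": 0}
    - {"delta_pos": [0, 0, 0], "spin": 0, "jaw": 0}
    - {"delta_pos": [0, 0, 0], "spin": 0, "jaw": 0}
    - {"delta_pos": [0, 0, 0], "spin": 0, "jaw": 0}
    - {"delta_pos": [0, 0, 0], "spin": 0, "jaw": 0}
    - {"delta_pos": [0, 0, 40], "spin": 0, "jaw": 0}
    - {"delta_pos": [0, 0, 90], "spin": 0, "jaw": 0}
    - {"delta_pos": [0, -30, 120], "spin": -0.15, "jaw": 0}
    - {"delta_pos": [0, -60, 130], "spin": -0.3, "jaw": 0}
    - {"delta_pos": [0, -60, 130], "spin": -0.4, "jaw": 0}
    - {"delta_pos": [0, -60, 130], "spin": -0.4, "jaw": 0}

```text
clock: 9.0
tcp_pos: [0.5762, -0.0311, 0.3862]
eef_rot: [-0.059, 1.57, -0.015]
contact_force: [-0.7, 0.6, -1.2]
gripper_width: 0.0854
```

```bash
cat > look.py <<'E'
from h import *
import sys
n=sys.argv[1]
s=r.observe();p=r.read_camera('wrist');T=pose(p,s);np.savez(n+'.npz',f=p['frame'],z=p['range_z'],K=p['K'],T=T)
M=R.from_euler('xyz',s['eef_rot']).as_matrix();print(s['clock'],s['tcp_pos'].round(4),'jawyaw',np.arctan2(M[1,1],M[0,1]),s['q'].round(2))
for t in ['dial_grip','index_mark','shaft_tip','knob']:
    for d in r.mark_of(p,t)[:3]: print(t,np.round(d['point'],1),round(d['p'],2),ray(p,d['point'],T).round(3),ray(p,d['point'],T,{'dial_grip':.099,'index_mark':.07,'shaft_tip':.092,'knob':0}[t]).round(4))
z=p['range_z'];v,u=np.where(z>0);K=np.array(p['K']);c=np.stack([(u-K[0,2])/K[0,0],(v-K[1,2])/K[1,1],np.ones(len(u))],1)*z[v,u][:,None];W=c@T[:3,:3].T+T[:3,3]
Q=W[(abs(W[:,2]-.107)<.004)&(np.hypot(W[:,0]-.576,W[:,1]-.031)<.025)]
if len(Q)>30: print('dial',len(Q),cv2.minAreaRect(Q[:,:2].astype(np.float32)*1000))
Q=W[(W[:,2]>.085)&(W[:,2]<.097)&(np.hypot(W[:,0]-.5815,W[:,1]+.0925)<.015)]
if len(Q): print('shaft',len(Q),Q.mean(0),Q.min(0),Q.max(0))
Q=W[(W[:,2]>.025)&(W[:,2]<.036)&(np.hypot(W[:,0]-.47,W[:,1]+.318)<.04)]
if len(Q): print('knob',len(Q),cv2.minEnclosingCircle(Q[:,:2].astype(np.float32)*1000),Q[:,2].mean())
cv2.imwrite('pics/%s.png'%n,cv2.resize(p['frame'][:,:,::-1],(800,600),interpolation=2))
E
python3 look.py w2
```

```text
9.0 [ 0.5762 -0.0311  0.3862] jawyaw 1.6147644210075864 [-0.33  0.29  0.33  1.86 -0.11  1.    1.66]
dial_grip [328.4 190.7] 0.79 [0.574 0.031 0.107] [0.5761 0.0325 0.099 ]
index_mark [327.7 208.4] 0.77 [0.59  0.032 0.106] [0.6023 0.0415 0.07  ]
shaft_tip [186.1 187.8] 0.51 [ 0.581 -0.093  0.092] [ 0.581  -0.0925  0.092 ]
knob [62.4 95.3] 0.67 [ 0.507 -0.225  0.037] [ 0.5072 -0.2472  0.    ]
dial 640 ((576.2192993164062, 30.40526580810547), (37.41999816894531, 12.98400592803955), 25.741413116455078)
shaft 92 [ 0.58106525 -0.09248972  0.09075932] [ 0.57761904 -0.09776994  0.08508232] [ 0.58548932 -0.08803541  0.0933544 ]
```

View pics/w2.png

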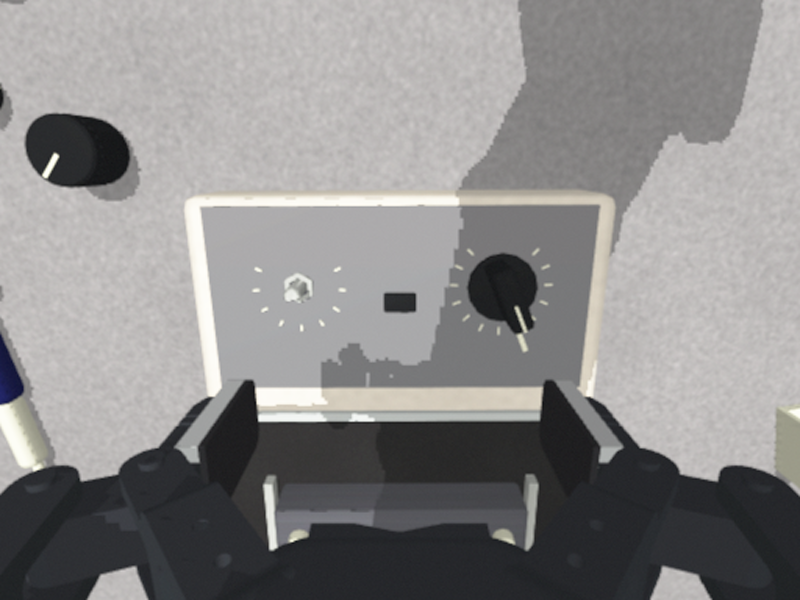

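>>> carry_out:
  plan:
    - {"delta_pos": [20, -50, -20], "spin": 0, "jaw": 0}
    - {"delta_pos": [20, -61, -60], "spin": 0, "jaw": 0}
    - {"delta_pos": [20, -61, -86], "spin": 0, "jaw": 0}
    - {"delta_pos": [20, -61, -86], "spin": 0, "jaw": 0}
    - {"delta_pos": [20, -61, -86], "spin": 0, "jaw": 0}

```text
clock: 9.75
tcp_pos: [0.5965, -0.0909, 0.3]
eef_rot: [3.012, 1.57, 3.06]
contact_force: [0.9, -0.1, 1.1]
gripper_width: 0.0851
```

```bash
python3 look.py w3
python3 - <<'E'
from h import *
d=np.load('w3.npz');u,v=proj({'K':d['K']},[.5812,-.0925,.092],d['T']).astype(int);print(u,v)
cv2.imwrite('pics/c4.png',cv2.resize(d['f'][v-25:v+25,u-25:u+25,::-1],(600,600),interpolation=2))
E
```

```text
9.75 [ 0.5965 -0.0909  0.3   ] jawyaw 1.6192694921631956 [-0.21  0.44  0.32  1.88 -0.18  0.85  1.82]
dial_grip [467.7 203.6] 0.97 [0.574 0.026 0.107] [0.576  0.0323 0.099 ]
index_mark [444.8 229.3] 0.94 [0.604 0.042 0.071] [0.6042 0.0425 0.07  ]
shaft_tip [251.6 198.4] 0.76 [ 0.581 -0.094  0.092] [ 0.5812 -0.094   0.092 ]
knob [71.1 72.4] 0.57 [ 0.511 -0.225  0.037] [ 0.509  -0.2464  0.    ]
dial 1532 ((576.4827880859375, 30.09789276123047), (38.19855499267578, 13.2891845703125), 25.346065521240234)
shaft 191 [ 0.58092184 -0.0931009   0.09064566] [ 0.57747098 -0.09752893  0.0850734 ] [ 0.5859596  -0.08814881  0.09306137]
254 198
```

View pics/c4.png

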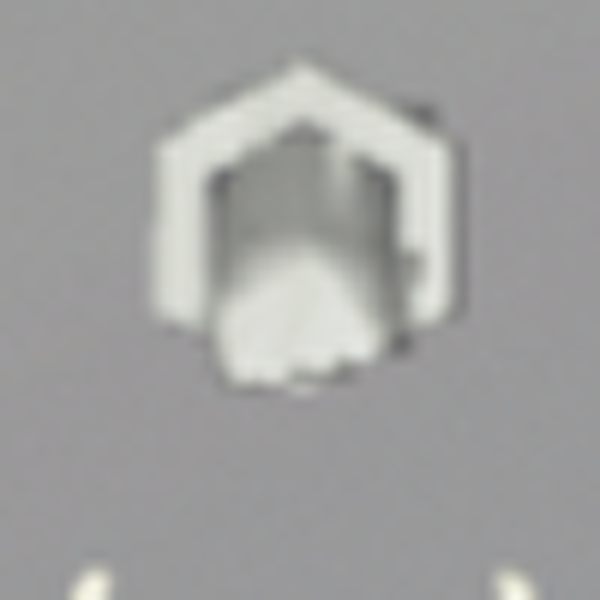

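Run:
```python
from h import *
d=np.load('w3.npz');z=d['z'];K=d['K'];T=d['T']
v,u=np.mgrid[170:225,225:280];v=v.ravel();u=u.ravel()
c=np.stack([(u-K[0,2])/K[0,0],(v-K[1,2])/K[1,1],np.ones(len(u))],1)*z[v,u][:,None];W=c@T[:3,:3].T+T[:3,3]
Q=W[W[:,2]>.0895][:,:2]*1000
print(len(Q),W[W[:,2]>.0895][:,2].std())
m,(w,h),a=cv2.minAreaRect(Q.astype(np.float32));print(m,w,h,a)
# extent about centre by direction (support function)
for c0 in [np.array(m)]:
    for a in range(0,360,20):
        e=np.array([np.cos(np.radians(a)),np.sin(np.radians(a))]);print(a,round(((Q-c0)@e).max(),2),end=' | ')
zz=np.where(W[:,2].reshape(55,55)>.08,(W[:,2].reshape(55,55)*1000).round().astype(int),0)
for row in zz[10:50,18:42]: print(' '.join('%2d'%x if x else ' .' for x in row))
```

```text
170 0.050392194022226465
(555.7520141601562, -94.0786361694336) 60.157833099365234 9.178666114807129 2.780409812927246
0 30.21 | 20 28.13 | 40 24.69 | 60 18.7 | 80 10.54 | 100 4.5 | 120 14.41 | 140 22.57 | 160 28.02 | 180 30.08 | 200 28.51 | 220 23.51 | 240 15.67 | 260 5.94 | 280 8.16 | 300 17.19 | 320 24.41 | 340 29.04 |  .  .  .  .  .  .  .  .  .  .  .  .  .  .  .  .  .  .  .  .  .  .  .  .
 .  . 269  .  .  .  .  .  .  .  .  .  .  .  .  .  .  .  .  .  .  .  .  .
 .  .  .  .  .  .  .  .  .  .  .  .  .  .  .  .  .  .  .  .  .  .  .  .
 .  .  .  .  .  .  .  .  .  .  .  .  .  .  .  .  .  .  .  .  .  .  .  .
 .  .  .  .  .  .  .  .  .  .  .  .  .  .  .  .  .  .  .  .  .  .  .  .
 .  .  .  .  .  .  .  .  .  .  .  .  .  .  .  .  .  .  .  .  .  .  .  .
 .  .  .  .  .  .  .  .  .  .  .  .  .  .  .  .  .  .  .  .  .  .  .  .
 .  .  .  .  .  .  .  .  .  .  .  .  .  .  .  .  .  .  .  .  .  .  .  .
 .  .  .  .  .  .  .  .  .  . 81 80  .  .  .  .  .  .  .  .  .  .  .  .
 .  .  .  .  .  . 81 81 83 83 83 83 83 82 81  .  .  .  .  .  .  .  .  .
 .  .  .  .  . 82 83 83 85 86 85 86 84 84 84 82  .  .  
[... 1406 characters left out ...]
  .  .  .  .  .  .  .  .  .  .  .  .  .  .  .  .  .
 .  .  .  .  .  .  .  .  .  .  .  .  .  .  .  .  .  .  .  .  .  .  .  .
 .  .  .  .  .  .  .  .  .  .  .  .  .  .  .  .  .  .  .  .  .  .  .  .
 .  .  .  .  .  .  .  .  .  .  .  .  .  .  .  .  .  .  .  .  .  .  .  .
 .  .  .  .  . 269  .  .  .  .  .  .  .  .  .  .  .  .  .  .  .  .  .  .
 .  .  .  .  .  .  .  .  .  .  .  .  .  .  .  .  .  .  .  .  .  .  .  .
 .  .  .  .  .  .  .  .  .  .  .  .  .  .  .  .  .  .  .  .  .  .  .  .
 .  .  .  .  .  .  .  .  .  .  .  .  .  .  .  .  .  .  .  .  .  .  .  .
 .  .  .  .  .  .  .  .  .  .  .  .  .  .  .  .  .  .  .  .  .  .  .  .
 .  .  .  .  .  .  .  .  .  .  .  .  .  .  .  .  .  .  .  .  .  .  .  .
```

```bash
cat > fitd.py <<'E'
from h import *
import sys
from scipy.optimize import differential_evolution as DE
def fit(n):
    d=np.load(n+'.npz');z=d['z'];K=d['K'];T=d['T']
    c0=proj({'K':K},[.5812,-.0930,.089],T).astype(int)
    v,u=np.mgrid[c0[1]-30:c0[1]+30,c0[0]-30:c0[0]+30];o=np.array([u[0,0],v[0,0]])
    c=np.stack([(u-K[0,2])/K[0,0],(v-K[1,2])/K[1,1],np.ones(u.shape)],-1)*z[v,u][...,None];W=c@T[:3,:3].T+T[:3,3]
    m=((W[...,2]>.080)&(W[...,2]<.1)).astype(np.uint8);m=cv2.medianBlur(m,3);S=8
    M=cv2.resize(m*255,None,fx=S,fy=S,interpolation=1)>127
    def D(cx,cy,a,rad,fl,zz):
        h=np.arccos(fl/rad);t=np.linspace(h,2*np.pi-h,40)+a
        return np.c_[cx+rad*np.cos(t),cy+rad*np.sin(t),np.full(40,zz)]
    def cost(x):
        P=np.r_[D(x[0],x[1],x[2],.005,.0025,.080),D(x[0],x[1],x[2],.005,.0025,.090),D(x[0],x[1],x[2],.005-x[3],.0025-x[4],.092)]
        q=(P-T[:3,3])@T[:3,:3]@K.T;q=((q[:,:2]/q[:,2:]-o+.5)*S)
        I=np.zeros(M.shape,np.uint8);cv2.fillConvexPoly(I,cv2.convexHull(q.astype(np.float32)).round().astype(np.int32),1)
        return (M^(I>0)).sum()/M.sum()
    R_=DE(cost,[(.576,.587),(-.099,-.087),(-np.pi,np.pi),(0,.0015),(0,.001)],seed=1,popsize=15,maxiter=80)
    print(n,R_.x.round(4),R_.fun)
    for a in np.arange(-.2,.8,.1): x=R_.x.copy();x[2]=a;print(round(a,1),round(cost(x),3),end=' ')
for n in sys.argv[1:]: fit(n)
E
python3 fitd.py w3
```

```text
w3 [ 0.5826 -0.093   0.26    0.0011  0.001 ] 0.059151156232374505
-0.2 0.147 -0.1 0.125 0.0 0.106 0.1 0.082 0.2 0.065 0.3 0.062 0.4 0.072 0.5 0.094 0.6 0.115 0.7 0.135
```

>>> carry_out:
  plan:
    - {"delta_pos": [-100, -227, 0], "spin": 0, "jaw": 90}
    - {"delta_pos": [-100, -227, 0], "spin": 0, "jaw": 90}
    - {"delta_pos": [-100, -227, 0], "spin": 0, "jaw": 90}
    - {"delta_pos": [-100, -227, 0], "spin": 0, "jaw": 90}
    - {"delta_pos": [-100, -227, 0], "spin": 0, "jaw": 90}
    - {"delta_pos": [-100, -227, -20], "spin": 0, "jaw": 90}
    - {"delta_pos": [-100, -227, -20], "spin": 0, "jaw": 90}
    - {"delta_pos": [-100, -227, -20], "spin": 0, "jaw": 90}

```text
clock: 10.8
tcp_pos: [0.4969, -0.3175, 0.2802]
eef_rot: [1.393, 1.57, 1.441]
contact_force: [-1.2, -0.3, 0.7]
gripper_width: 0.0552
```

```bash
python3 look.py w4
```

```text
10.8 [ 0.4969 -0.3175  0.2802] jawyaw 1.6191087787430751 [ 0.18  0.45  0.36  1.93 -0.22  0.8   2.27]
knob [250.9 164.7] 0.8 [ 0.469 -0.322  0.03 ] [ 0.4753 -0.3221  0.    ]
knob [334.  206.9] 0.66 [ 0.495 -0.261  0.042] [ 0.5086 -0.2491  0.    ]
knob [131.2 140.1] 0.62 [ 0.454 -0.403  0.043] [ 0.4598 -0.4194  0.    ]
knob 1484 ((472.95892333984375, -323.58233642578125), 16.280065536499023) 0.029719583596893192
```

View pics/w4.png

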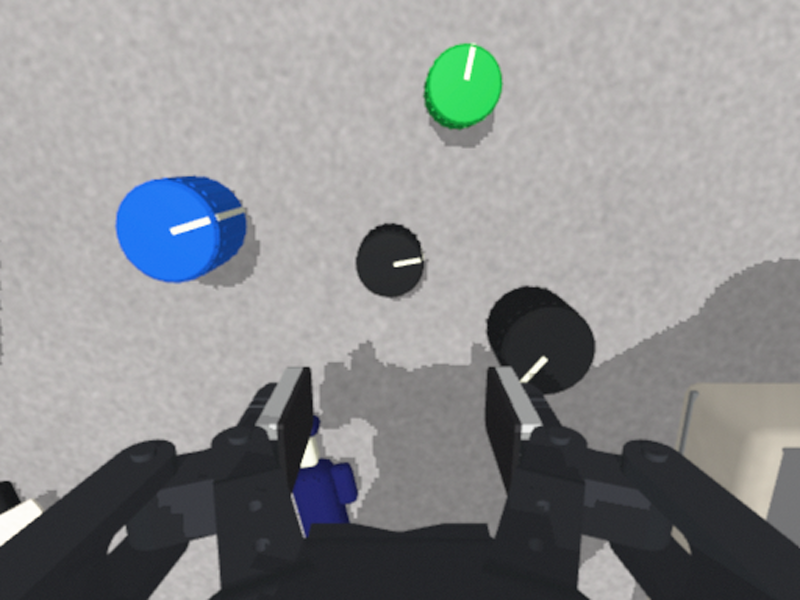

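Run:
```python
from h import *
d=np.load('w4.npz');p={'K':d['K'],'range_z':d['z']};T=d['T'];g=d['f'].min(2).astype(int)
v,u=np.mgrid[155:185,225:275];P=np.array([ray(p,(a,b),T,.03) for a,b in zip(u.ravel(),v.ravel())]);gg=g[v,u].ravel()
k=(np.hypot(P[:,0]-.473,P[:,1]+.3236)<.0150)&(gg>110);Q=P[k][:,:2];C=Q.mean(0)
_,_,V=np.linalg.svd(Q-C);e=V[0]*np.sign(V[0]@(C-[.473,-.3236]));print(k.sum(),C,'pca',np.arctan2(e[1],e[0]),'from centre',np.arctan2(C[1]+.3236,C[0]-.473))
print('pip',ray(p,(315*.64,425*.64),T))
```

```text
66 [ 0.47109681 -0.31532829] pca 1.811451904939698 from centre 1.7969441278144462
pip [ 0.56874559 -0.36045976  0.01390626]
```

>>> carry_out:
  plan:
    - {"delta_pos": [-24, -6, -30], "spin": 0, "jaw": 90}
    - {"delta_pos": [-24, -6, -70], "spin": 0, "jaw": 90}
    - {"delta_pos": [-24, -6, -97], "spin": 0, "jaw": 90}
    - {"delta_pos": [-24, -6, -97], "spin": 0, "jaw": 90}
    - {"delta_pos": [-24, -6, -97], "spin": 0, "jaw": 90}
    - {"delta_pos": [-24, -6, -97], "spin": 0, "jaw": 200}
    - {"delta_pos": [-24, -6, -97], "spin": 0, "jaw": 200}
    - {"delta_pos": [-24, -6, -97], "spin": 0, "jaw": 200}
    - {"delta_pos": [-24, -6, -97], "spin": 0, "jaw": 200}
    - {"delta_pos": [-24, -6, -97], "spin": 0, "jaw": 200}
    - {"delta_pos": [-24, -6, -97], "spin": 0, "jaw": 200}
  force: 60

```text
clock: 12.15
tcp_pos: [0.473, -0.3246, 0.1846]
eef_rot: [-0.431, 1.568, -0.383]
contact_force: [-1.6, 1.9, 11.2]
gripper_width: 0.0297
```

>>> carry_out:
  plan:
    - {"delta_pos": [0, 0, 50], "spin": 0, "jaw": 200}
    - {"delta_pos": [0, 0, 100], "spin": 0, "jaw": 200}
    - {"delta_pos": [20, 30, 120], "spin": -0.14, "jaw": 200}
    - {"delta_pos": [40, 70, 120], "spin": -0.28, "jaw": 200}
    - {"delta_pos": [60, 110, 120], "spin": -0.42, "jaw": 200}
    - {"delta_pos": [80, 140, 120], "spin": -0.56, "jaw": 200}
    - {"delta_pos": [100, 165, 120], "spin": -0.7, "jaw": 200}
    - {"delta_pos": [109, 171, 120], "spin": -0.84, "jaw": 200}
    - {"delta_pos": [109, 171, 120], "spin": -0.98, "jaw": 200}
    - {"delta_pos": [109, 171, 120], "spin": -1.12, "jaw": 200}
    - {"delta_pos": [109, 171, 120], "spin": -1.26, "jaw": 200}
    - {"delta_pos": [109, 171, 120], "spin": -1.4, "jaw": 200}
    - {"delta_pos": [109, 171, 120], "spin": -1.5, "jaw": 200}
    - {"delta_pos": [109, 171, 120], "spin": -1.545, "jaw": 200}
    - {"delta_pos": [109, 171, 120], "spin": -1.545, "jaw": 200}
    - {"delta_pos": [109, 171, 120], "spin": -1.545, "jaw": 200}
    - {"delta_pos": [109, 171, 120], "spin": -1.545, "jaw": 200}

```text
clock: 13.85
tcp_pos: [0.5814, -0.1533, 0.3032]
eef_rot: [1.978, 1.57, 0.482]
contact_force: [0.1, -0.1, -0.3]
gripper_width: 0.0295
```

```bash
python3 look.py w5; python3 fitd.py w5; python3 -c "
from h import *
print(r.observe()['contact_force'])
"
```

```text
13.85 [ 0.5814 -0.1533  0.3032] jawyaw 0.07425427765239903 [-0.4   0.51  0.73  1.9  -0.43  0.89  0.62]
shaft_tip [261.3 120.6] 0.77 [ 0.581 -0.092  0.092] [ 0.5808 -0.0922  0.092 ]
knob [172.9 269. ] 0.83 [ 0.516 -0.227  0.035] [ 0.5067 -0.2474  0.    ]
knob [ 61.8 305.5] 0.81 [ 0.405 -0.284  0.019] [ 0.392  -0.2985  0.    ]
knob [254.2 237.7] 0.64 [ 0.58  -0.14   0.148] [ 0.5851 -0.2075  0.    ]
shaft 194 [ 0.58132048 -0.09301924  0.09143381] [ 0.57723138 -0.09765999  0.08601671] [ 0.58562802 -0.08800325  0.09342245]
w5 [ 0.5822 -0.0929  0.3225  0.0008  0.0006] 0.0447608558842039
-0.2 0.183 -0.1 0.151 0.0 0.122 0.1 0.098 0.2 0.065 0.3 0.047 0.4 0.062 0.5 0.091 0.6 0.123 0.7 0.153 [-0.23065176 -0.82169207 -0.09013073]
```

View pics/w5.png

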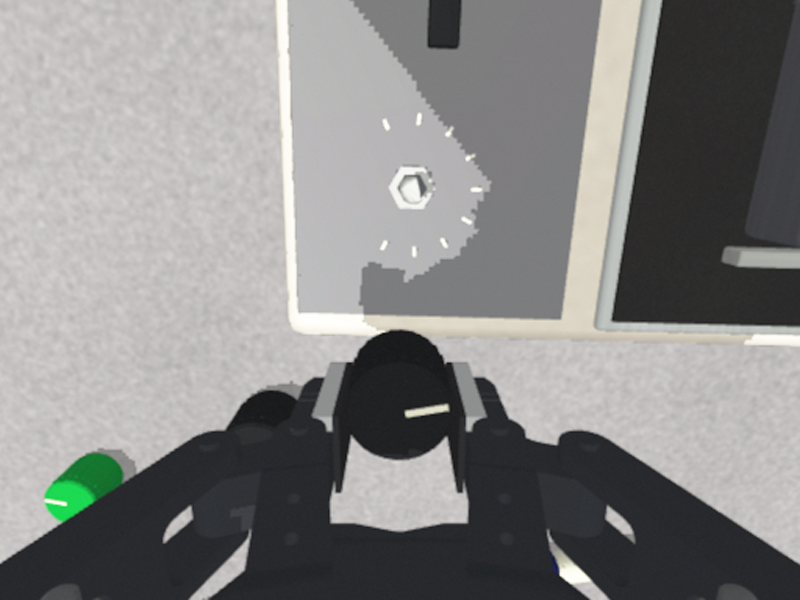

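Run:
```python
from h import *
d=np.load('w5.npz');p={'K':d['K'],'range_z':d['z']};T=d['T'];g=d['f'].min(2).astype(int)
v,u=np.mgrid[205:300,215:295];v=v.ravel();u=u.ravel()
W=np.array([ray(p,(a,b),T) for a,b in zip(u,v)])
k=(abs(W[:,2]-.1488)<.006)&(g[v,u]<70);print(k.sum(),W[k].mean(0))
A=np.c_[W[k][:,:2]-W[k][:,:2].mean(0),np.ones(k.sum())];print('plane tilt',np.linalg.lstsq(A,W[k][:,2],rcond=None)[0],cv2.minEnclosingCircle(W[k][:,:2].astype(np.float32)*1000))
b=(g[v,u]>110)&(u>255)&(u<290)&(v>255)&(v<268);P=np.array([ray(p,(a,c),T,.149) for a,c in zip(u[b],v[b])])[:,:2];C=P.mean(0);V=np.linalg.svd(P-C)[2][0];print(b.sum(),C,np.arctan(V[1]/V[0]))
```

```text
3638 [ 0.58089712 -0.15104443  0.14804187]
plane tilt [ 0.00262875 -0.04171624  0.14804187] ((581.7235107421875, -152.86770629882812), 19.15675163269043)
135 [ 0.5894256  -0.15071324] 0.2502029954887995
```

>>> carry_out:
  plan:
    - {"delta_pos": [1, 30, 0], "spin": 0.04, "jaw": 200}
    - {"delta_pos": [1, 60, 0], "spin": 0.04, "jaw": 200}
    - {"delta_pos": [1, 60, -15], "spin": 0.04, "jaw": 200}
    - {"delta_pos": [1, 60, -20], "spin": 0.04, "jaw": 200}
    - {"delta_pos": [1, 60, -23], "spin": 0.04, "jaw": 200}
    - {"delta_pos": [1, 60, -23], "spin": 0.04, "jaw": 200}
    - {"delta_pos": [1, 60, -25], "spin": 0.04, "jaw": 200}
    - {"delta_pos": [1, 60, -27], "spin": 0.04, "jaw": 200}
    - {"delta_pos": [1, 60, -29], "spin": 0.04, "jaw": 200}
    - {"delta_pos": [1, 60, -31], "spin": 0.04, "jaw": 200}
    - {"delta_pos": [1, 60, -31], "spin": 0.04, "jaw": 200}

```text
clock: 15.2
tcp_pos: [0.5823, -0.0933, 0.2715]
eef_rot: [-1.736, 1.57, 3.089]
contact_force: [-0.0, 0.2, -0.6]
gripper_width: 0.0298
```

>>> carry_out:
  plan:
    - {"delta_pos": [0, 0, -2], "spin": 0, "jaw": 200}
    - {"delta_pos": [0, 0, -4], "spin": 0, "jaw": 200}
    - {"delta_pos": [0, 0, -6], "spin": 0, "jaw": 200}
    - {"delta_pos": [0, 0, -8], "spin": 0, "jaw": 200}
    - {"delta_pos": [0, 0, -9], "spin": 0, "jaw": 200}
    - {"delta_pos": [0, 0, -9], "spin": 0, "jaw": 200}

```text
clock: 15.8
tcp_pos: [0.5823, -0.0933, 0.2626]
eef_rot: [-2.03, 1.571, 2.795]
contact_force: [-1.1, 1.0, 1.7]
gripper_width: 0.0294
```

>>> carry_out:
  plan:
    - {"delta_pos": [0, 0, -1], "spin": 0, "jaw": 200}
    - {"delta_pos": [0, 0, -2], "spin": 0, "jaw": 200}
    - {"delta_pos": [0, 0, -3], "spin": 0, "jaw": 200}
    - {"delta_pos": [0, 0, -4], "spin": 0, "jaw": 200}
    - {"delta_pos": [0, 0, -4], "spin": 0, "jaw": 200}
    - {"delta_pos": [0, 0, -4], "spin": 0, "jaw": 200}

```text
clock: 16.4
tcp_pos: [0.5824, -0.0934, 0.2589]
eef_rot: [1.952, 1.57, 0.494]
contact_force: [-2.3, 1.4, 7.4]
gripper_width: 0.0297
```

>>> carry_out:
  plan:
    - {"delta_pos": [0, 0, -1], "spin": 0, "jaw": 200}
    - {"delta_pos": [0, 0, -2], "spin": 0, "jaw": 200}
    - {"delta_pos": [0, 0, -2], "spin": 0, "jaw": 200}
    - {"delta_pos": [0, 0, -2], "spin": 0, "jaw": 200}
    - {"delta_pos": [0, 0, -2], "spin": 0, "jaw": 200}

```text
clock: 16.9
tcp_pos: [0.5826, -0.0936, 0.2579]
eef_rot: [2.012, 1.569, 0.553]
contact_force: [-7.7, 3.3, 25.4]
gripper_width: 0.0298
```

```bash
python3 look.py w6
python3 - <<'E'
from h import *
d=np.load('w6.npz');p={'K':d['K'],'range_z':d['z']};T=d['T'];g=d['f'].min(2).astype(int)
v,u=np.mgrid[205:300,215:295];v=v.ravel();u=u.ravel();W=np.array([ray(p,(a,b),T) for a,b in zip(u,v)])
k=(abs(W[:,2]-.104)<.006)&(g[v,u]<70)&(np.hypot(W[:,0]-.582,W[:,1]+.0935)<.013);print(k.sum(),'knob top z',np.median(W[k],0))
b=(g[v,u]>110)&(u>255)&(u<290)&(v>255)&(v<268);P=np.array([ray(p,(a,c),T,.104) for a,c in zip(u[b],v[b])])[:,:2];C=P.mean(0);V=np.linalg.svd(P-C)[2][0];print(b.sum(),C,np.arctan(V[1]/V[0]))
t=r.read_camera('top');a=t['frame'][140:200,205:305,::-1]
cv2.imwrite('pics/c7.png',np.hstack([cv2.resize(d['f'][...,::-1],(440,330)),cv2.resize(np.ascontiguousarray(a),(350,330),interpolation=2)]))
print(r.observe()['contact_force'],r.observe()['clock'])
E
```

```text
16.9 [ 0.5826 -0.0936  0.2579] jawyaw 0.11273322997885697 [-0.46  0.55  0.67  1.95 -0.47  0.8   0.59]
knob [153.1 348.6] 0.94 [ 0.549 -0.11   0.139] [ 0.5076 -0.2457  0.    ]
knob [255.8 237.4] 0.77 [ 0.582 -0.08   0.103] [ 0.5875 -0.1265  0.    ]
shaft 237 [ 0.57463082 -0.08084068  0.09154195] [ 0.56717771 -0.089408    0.08501596] [ 0.58545625 -0.07754886  0.096992  ]
2177 knob top z [ 0.58145692 -0.09370853  0.10310838]
139 [ 0.59059889 -0.09061342] 0.29333651508795744
[-7.47324314  2.16480302 25.98300287] 17.2
```

View pics/c7.png

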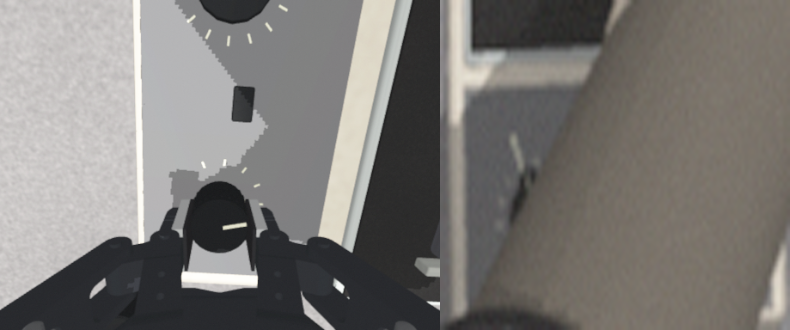

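```bash
python3 -c "
from h import *
print(r.finish_job())"
```

```text
the job is handed in; nothing more can be done
None
```

I set the dial to the long stroke, put the knob on the D-shaft flat to flat, and handed the job in at about 17 s with the knob held pressed down. The hand-in reports no verdict.

- **Dial:** I turned it about 1.26 rad counter-clockwise. The bar then measured 25.3–25.7° in the world. With the shaker at 2.8° that is about -0.40 rad, and in the picture the pointer lined up with the stroke. The arm hid it from the last pictures, so I did not re-measure it after pressing, but nothing touched it after I let go.
- **Knob choice:** I took the smaller of the two black knobs and left the large black, blue and green ones alone.
- **Fit:** The knob is gripped at 60 N. The last image puts its pointer at 0.29 rad, against 0.26 and 0.32 rad for the shaft flat in two views. Its axis is within about 1 mm of the shaft.
- **Press:** The knob's top measured 103 mm above the bench, so its underside is near 73.5 mm; fully home and at the stop would be 74 mm. The force rose from 7.4 to 25 N over the last 1 mm, which means the spring is at its stop.
- **Side load:** About 8 N of sideways force remains on the tool, which I left as it is.
- **Other items:** My planned paths stayed clear of the jar, rack and pipette, but I did not re-measure their positions at the end.

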